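# Lower the ratchet lever of the loyalty-card press

### The job

The lever of the card press is held up by a ratchet. With the fingertips only, press the pawl's thumb tab all the way down so that the pawl is clear of the teeth and stays there, then push the lever down past the teeth until it is fully down and the plate lies on the stack of cards; leave the pawl free and let go. Grasp and lift nothing, do not raise the lever, and leave the stamp, ink pad, jar and mug where they stand.

Things in the scene. Friction and masses are not known exactly. Their poses are not given: they have to be found in the camera images.
- press: Grey and steel card press fixed to the counter, base 270 x 125 mm (x, y), 16 high. Origin: centre of the underside; x runs from the lever's grip (-x end) to the pawl's thumb tab (+x end), z up; toothed wheel and pawl are on the +y side. Lever hinge parallel to y through (55, 0, 105) mm, pawl pivot through (120, 34, 147). A fixed stack of cards, 58 x 89 x 9, lies under the lever's hanging plate.
- grip_top (a point): Middle of the top face of the lever's flat black grip (78 mm along the lever, 32 wide, 16 thick), 150 mm from the lever's hinge axis and 8 mm above its centre line. About 200 mm above the counter when raised, 113 when fully down, moving about 30 mm away from the hinge (to the press's -x) on the way. Push here from above.
- tab_top (a point): Middle of the top face of the pawl's dark steel thumb tab (36 x 36 mm, 7 mm thick, fine ribs), 40 mm beyond the pawl's pivot towards the press's +x; about 172 mm above the counter. Pressed fully it sinks 17 mm and moves 6 mm towards the press's +x. Nothing is higher near it on the +x side of the wheel.
- lever (a joint): Angle of the lever above level, rad: 0 = fully down (plate on the cards, hard stop), 0.57 to 0.70 at the start. Stiff hinge: it stays where it is left and takes about 7 N at the grip to push down. While the pawl is in the teeth it moves only about 0.15 rad of slack and cannot go below about 0.54.
- pawl (a joint): Angle of the pawl, rad: 0 = nose in the teeth (start), 0.42 = thumb tab fully down (hard stop). The nose is clear of the teeth above about 0.2. Stiff pivot: no spring, it stays where it is left; about 5 N on the tab moves it.
- rubber_stamp: Wooden rubber stamp, 25 x 46 x 65 mm, loose bystander on the counter. Origin: centre of its underside.
- ink_pad: Closed flat ink pad, 52 x 78 x 17 mm, loose bystander on the counter. Origin: centre of its underside.
- jar: Glass jar with a yellow lid, 64 mm across, 82 mm high, loose bystander on the counter. Origin: centre of its underside.
- mug: Green mug, 65 x 94 x 52 mm with its handle, loose bystander on the counter. Origin: centre of its underside.

How it is judged (in metres and radians):
On the way, in this order (a step that is already met when the one before it is completed fails the run):
1. the pawl is pressed free of the teeth while the lever is still up (value of joint pawl above 0.25 rad and value of joint lever above 0.45 rad), for 0.2 s.
2. the lever is pushed fully down (value of joint lever below 0.05 rad), for 0.2 s.
At the end, for the whole second after the job is handed in: The lever rests fully down (below 0.05 rad, the grip within 8 mm of its stop), the pawl is still free (above 0.25 rad), and stamp, ink pad, jar and mug are within 20 mm of where they stood (value of joint lever below 0.05 rad and value of joint pawl above 0.25 rad and velocity of joint lever between -0.05 and 0.05 rad/s and distance of each of rubber_stamp, ink_pad, jar, mug from where it was at the start of the episode below 0.02 m); the robot touches nothing.
It fails at once if the lever is lifted (above 0.80 rad) (value of joint lever above 0.8 rad).
It fails at once if the lever is forced down over the pawl while it is in the teeth (value of joint pawl below 0.1 rad and value of joint lever between 0.1 and 0.45 rad).
It fails at once if the stamp, ink pad, jar or mug is moved by more than 20 mm or lifted (distance of any of rubber_stamp, ink_pad, jar, mug from where it was at the start of the episode above 0.02 m or height (world z) of any of rubber_stamp, ink_pad, jar, mug above 0.012 m).
It also fails if it takes over 42 s, if anything falls off the work surface, if the arm or the gripper's body presses on something with over 40 N, if the wrist force passes 120 N, or if a joint passes its speed limit or range.

### The arm

A 6-joint arm with a two-finger parallel gripper is mounted at the origin on a cart in front of the work surface, level with it; the furniture and walls round the work are solid. World frame = base frame: x ahead of the robot, y to its left, z up, the work surface at z = 0. Lengths are in m, angles in degrees, forces in N, time in s.
With the tool pointing down it reaches from about 0.4 to 0.825 m from the base axis. Payload 7 kg.
Tool frame: the origin (TCP) lies midway between the tips of the shut fingers; the grasp point (between the pads) lies r.tcp_to_grasp behind it (r.tcp_to_grasp is the distance from the TCP to the grasp point, in m); x points along the fingers, y is the direction in which the jaws open and shut, and the axes are right-handed (so a half turn about x gives the same grasp; the last joint's range is limited). The gripper opens to 88 mm and grips with 3 to 60 N. Pads are 19 mm wide; open, the fingers measure 130 mm over their backs; the gripper's body (78 mm by 193 mm) begins 47 mm behind the grasp point.
Start: joints at [-60.441, 20.546, 0.682, 0, -70.136, -16.507], TCP at [0.152, -0.658, 0.227] pointing down, gripper open.
Joint ranges: [-176.03, 176.03], [-82.01, 121.73], [-58.28, 71.71], [-173.87, 95.51], [-174.79, -0.11], [-173.66, 173.66]. Speed limits (degrees/s): [136.94, 136.94, 172.46, 180, 180, 180].

### API

Orientations are given as [roll, pitch, yaw] about the fixed x, y, z axes, in that order (R = Rz(yaw) Ry(pitch) Rx(roll)).
In Python, from plant import r gives the robot as it stands.
- The arm moves only by the tool carry_out, never from a script. Its argument "moves" is a list of rows, each a list of 7 numbers: the shift along the world's x, y, z in mm, then the turn, a rotation vector about the world's x, y, z in rad, then the opening in per cent of the stroke, from 0 (shut) to 100 (fully open). In form: [[x, y, z, wx, wy, wz, claw], ...]. A call has 1 to 5 rows; each row is the pose to reach, as a shift and turn from the pose commanded when the call began; what a row does not reach only later rows make up. A row lasts 1/10 s, in which the tool goes at most 50 mm and 8.59 degrees, less where a joint would pass 70% of its speed; a pose out of reach is approached as far as the arm can. A call with a gripper value outside its range is refused whole. The fingers move at their own pace and stop on an object; "squeeze" is the grip in N (left out, the last holds). Time passes only in rows, so rows that repeat a pose let the fingers close. It gives the time, the measured TCP pose, the force and the opening at its end, in the units of the state.
- r.get_state(): the state, without advancing time (a new reading comes with each control period).
- r.capture(name): name is "scene" or "side" or "wrist"; returns the picture (400x640x3 uint8, blue, green, red); there is no depth.
- r.camera_params(name): a dict with "K" (3x3 intrinsics, pixels), "D" ([k1, k2, p1, p2, k3] as OpenCV has them; the pictures are not rectified), "rvec" (rotation vector, rad) and "tvec" (3), from world to camera coordinates, as OpenCV has them. Camera axes: x right, y down, z forward; pixel columns grow to the right and rows downward; lengths in m; the calibration is good to about 2 mm. A picture is of the moment at which its call begins: read the wrist's pose just before it. camera_params takes no time and is no camera call; for the wrist camera it gives the pose at the moment of the call.
- r.close_job(): hands the job in, once; it reports no verdict.
The state is a dict: "time_s": time; "joints": joint angles; "qd": joint speeds; "joint_torque": joint torques, N m; "tcp_pos": TCP position; "eef_rot": TCP orientation; "contact_force": force on the tool from outside, world axes, zero at the start; "moment": the same for the moment, N m; "gripper_width": finger opening in m.
Only numpy, scipy, OpenCV 4.12 (cv2) and the standard library are available. Lean on these libraries where they do the work, as an engineer would, in place of code of your own. Each camera call takes 0.05 s, during which the arm holds its last target. There are 200 camera calls.

## Working session

There is one attempt and no reset: what is moved stays moved. The work goes in short steps, Python scripts to look and compute and a tool call to move; the robot and the scene stay as the last step left them, time stands still between calls to the robot, and variables do not carry over. Pictures are saved under pics/ and viewed, about 8 in all and at most 12, crops included, and the job is handed in when it is done.

Besides the shell and the picture viewer there is one more tool, called as name(argument=value, ...), one argument or row to a line, values as JSON. carry_out: Moves the arm, as the interface text tells. Its arguments: {"type":"object","properties":{"moves":{"type":"array"},"squeeze":{"type":"number"}},"required":["moves"]}

```bash
mkdir -p pics
python3 - <<'E'
from plant import r
import cv2
s=r.get_state();print(s)
for n in("scene","side"):
    cv2.imwrite(f"pics/{n}0.png",r.capture(n)); p=r.camera_params(n); print(n,p)
E
```

```text
{'time_s': 0.0, 'joints': array([-6.04412844e+01,  2.05910595e+01,  6.32805020e-01, -1.92291015e-02,
       -7.01332848e+01, -1.65077474e+01]), 'qd': array([-0.04155964,  0.04397209, -0.07591648, -0.05827067,  0.01841857,
        0.05438684]), 'joint_torque': array([ 6.10137395e-04, -5.82725322e+01,  2.93051791e+01,  6.99672371e+00,
        7.16711045e-03, -1.24096709e-04]), 'tcp_pos': array([ 0.15229885, -0.65710097,  0.22562235]), 'eef_rot': array([ 95.33861189,  89.90669236, 108.38303098]), 'contact_force': array([-0.09761491,  0.01128071,  0.29583969]), 'moment': array([-0.01849006,  0.03266009,  0.00257373]), 'gripper_width': 0.08750985734307903}
scene {'K': array([[444.21520461,   0.        , 328.7988276 ],
       [  0.        , 444.21520461, 199.33022688],
       [  0.        ,   0.        ,   1.        ]]), 'D': array([-0.11349598,  0.        ,  0.        ,  0.        ,  0.        ]), 'rvec': array([ 0.82750013, -2.51833476,  1.17529879]), 'tvec': array([0.49918548, 0.23078002, 0.78220228])}
side {'K': array([[452.49838189,   0.        , 319.24530878],
       [  0.        , 452.49838189, 198.31041123],
       [  0.        ,   0.        ,   1.        ]]), 'D': array([-0.12478389,  0.        ,  0.        ,  0.        ,  0.        ]), 'rvec': array([ 0.66483926, -2.58586619,  1.17530972]), 'tvec': array([0.53431756, 0.19705442, 0.79176822])}
```

View pics/scene0.png

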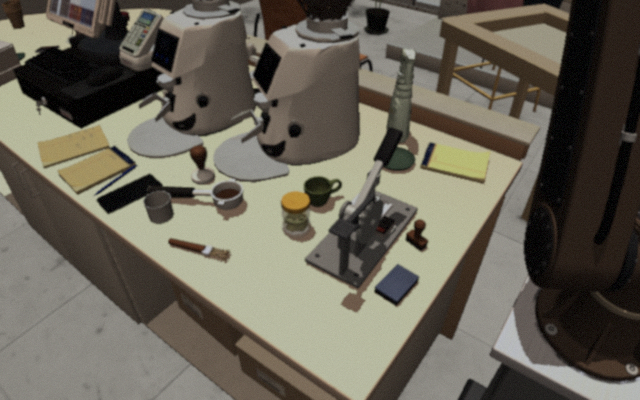

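View pics/side0.png

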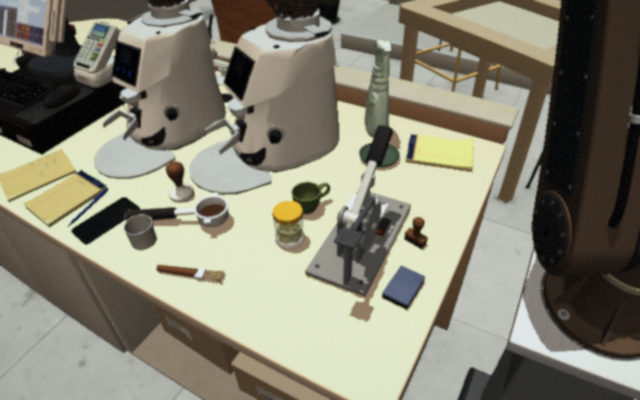

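The two views are similar. The press is centred near pixel (362,237) in scene, with the grip up at (388,148), the tab end near (345,240), the jar at (295,212), mug at (320,190), stamp at (417,235) and pad at (398,283). I'll zoom in on both.

```bash
python3 - <<'E'
import cv2,numpy as np
o=[]
for n,(x,y) in(("scene",(298,120)),("side",(298,120))):
    c=cv2.imread(f"pics/{n}0.png")[y:y+190,x:x+130]
    c=cv2.resize(c,None,fx=3,fy=3,interpolation=cv2.INTER_CUBIC)
    for k in range(0,130,20): cv2.putText(c,str(x+k),(3*k,8),0,.3,(0,0,255)); cv2.line(c,(3*k,10),(3*k,16),(0,0,255))
    for k in range(0,190,20): cv2.putText(c,str(y+k),(0,3*k+4),0,.3,(0,0,255))
    o.append(c)
cv2.imwrite("pics/z.png",cv2.convertScaleAbs(np.hstack(o),alpha=1.4,beta=20))
E
cat > h.py <<'E'
import cv2,numpy as np
from plant import r
def ray(p,uv):
    R=cv2.Rodrigues(p["rvec"])[0]; x=cv2.undistortPoints(np.array([[uv]],float),p["K"],p["D"])[0,0]
    return -R.T@p["tvec"], R.T@np.array([x[0],x[1],1])
def onz(p,uv,z):
    c,d=ray(p,uv); return c+d*(z-c[2])/d[2]
def tri(obs):
    A=np.zeros((3,3));b=np.zeros(3)
    for p,uv in obs:
        c,d=ray(p,uv);d/=np.linalg.norm(d);M=np.eye(3)-np.outer(d,d);A+=M;b+=M@c
    return np.linalg.solve(A,b)
def proj(p,X): return cv2.projectPoints(np.array(X,float).reshape(-1,3),p["rvec"],p["tvec"],p["K"],p["D"])[0][:,0]
E
```

```text
(no output)
```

View pics/z.png

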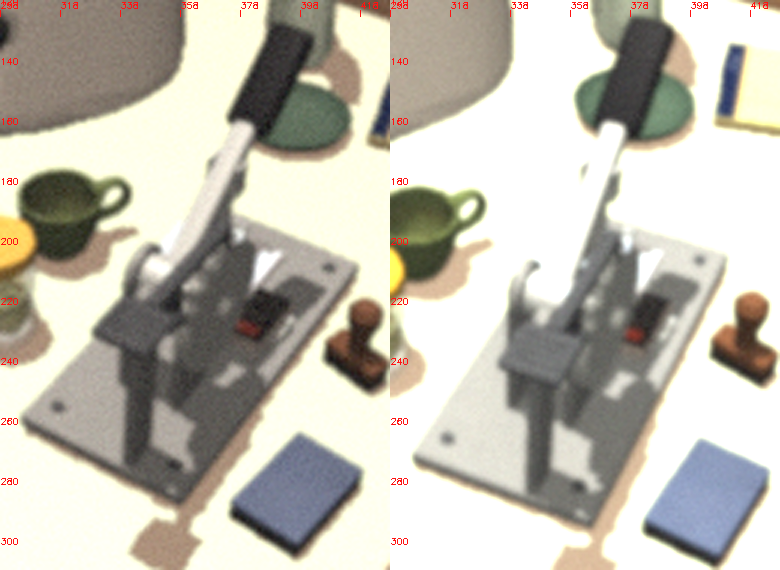

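Run:
```python
from h import *
S=r.camera_params("scene");D=r.camera_params("side")
f=lambda x,y:(298+x/3,120+y/3); g=lambda x,y:f(x-390,y)
bs=dict(L=(f(22,418),g(415,456)),F=(f(180,498),g(590,522)),R=(f(357,265),g(726,258)))
P={}
for k,(a,b) in bs.items():
    A,B=onz(S,a,.016),onz(D,b,.016);P[k]=(A+B)/2;print(k,A.round(4),B.round(4),tri([(S,a),(D,b)]).round(4))
print("LF",np.linalg.norm(P['L']-P['F']),"FR",np.linalg.norm(P['R']-P['F']))
ex=(P['F']-P['R']);ex/=np.linalg.norm(ex);ey0=P['L']-P['F'];ey0/=np.linalg.norm(ey0)
ez=np.array([0,0,1.]);ey=np.cross(ez,ex);print("ex",ex,"ey",ey,"ey0",ey0,"dot",ey@ey0,ex@ey0)
O=(P['L']+P['R'])/2;O[2]=0
# average yaw
yaw=np.arctan2(ex[1],ex[0]); e=np.arctan2(ey0[1],ey0[0])-np.pi/2*np.sign(ey@ey0)
print("O",O,"yaw",np.degrees(yaw),np.degrees(e))
W=lambda x,y,z:O+ex*x/1e3+ey*y/1e3+ez*z/1e3
for n,q in dict(tab=(160,34,172),gripraised=(55-150*np.cos(.63)-8*np.sin(.63)*-1,0,105+150*np.sin(.63)+8*np.cos(.63)),pad0=(120,34,147)).items():
    X=W(*q);print(n,X.round(4),proj(S,X).round(1),proj(D,X).round(1))
print("tabobs",[f(140,325),g(543,351)],tri([(S,f(140,325)),(D,g(543,351))]),onz(S,f(140,325),.172),onz(D,g(543,351),.172))
a,b=f(268,82),g(634,82)
print("grip",a,b,tri([(S,a),(D,b)]),onz(S,a,.2),onz(D,b,.2))
for n,q in dict(jar=f(-10,245),mug=f(60,255),stamp=f(360,365),pad=f(297,495)).items(): print(n,onz(S,q,0).round(3))
```

```text
L [0.5257 0.2044 0.016 ] [0.5268 0.2022 0.016 ] [0.5284 0.2005 0.0119]
F [0.4061 0.198  0.016 ] [0.4086 0.1965 0.016 ] [ 0.4141  0.1826 -0.0046]
R [ 0.4192 -0.0664  0.016 ] [ 0.4215 -0.0655  0.016 ] [ 0.4284 -0.0914 -0.007 ]
LF 0.11909769837564729 FR 0.263502899954913
ex [-0.0494534   0.99877643  0.        ] ey [-0.99877643 -0.0494534   0.        ] ey0 [0.99870764 0.05082375 0.        ] dot -0.9999990587161393 0.0013720666292053804
O [0.47331862 0.06868201 0.        ] yaw 92.8346275551555 92.91324120688563
tab [0.4314 0.2268 0.172 ] [[341.3 228.9]] [[348.1 240.2]]
gripraised [0.4764 0.0073 0.1998] [[387.2 145.5]] [[379.6 146. ]]
pad0 [0.4334 0.1869 0.147 ] [[353.  225.9]] [[357.6 234.8]]
tabobs [(344.6666666666667, 228.33333333333331), (349.0, 237.0)] [0.44736456 0.19035419 0.13705709] [0.42783686 0.22238861 0.172     ] [0.4333575  0.21999436 0.172     ]
grip (387.3333333333333, 147.33333333333334) (379.3333333333333, 147.33333333333334) [ 0.48127728 -0.00469396  0.18753372] [0.47268135 0.01300592 0.2       ] [0.47492166 0.01189476 0.2       ]
jar [0.665 0.068 0.   ]
mug [0.615 0.044 0.   ]
stamp [0.374 0.011 0.   ]
pad [0.353 0.14  0.   ]
```

Run:
```python
from h import *
from scipy.spatial.transform import Rotation as T
S=r.camera_params("scene");D=r.camera_params("side");s=r.get_state()
print(T.from_euler('xyz',s['eef_rot'],degrees=True).as_matrix().round(3),r.tcp_to_grasp)
b=onz(S,(399,158),0);b2=onz(D,(379,153),0);print("bottle base",b,b2)
for z in (.15,.2,.25,.3): print(z,proj(S,[(b[0],b[1],z)]),proj(D,[(b2[0],b2[1],z)]))
print("machine near edge",onz(S,(288,168),0),onz(S,(320,158),0),onz(S,(357,145),0),onz(S,(357,25),.3))
```

```text
[[-0.    -0.226  0.974]
 [ 0.001  0.974  0.226]
 [-1.     0.002 -0.   ]] 0.0188
bottle base [ 0.55748889 -0.23695     0.        ] [ 0.56954202 -0.23891527  0.        ]
0.15 [[406.20116096 107.69814157]] [[383.17789509 101.31871709]]
0.2 [[408.8177201   89.05980229]] [[384.67803381  82.14381608]]
0.25 [[411.54661282  69.39588201]] [[386.23071399  61.90408668]]
0.3 [[414.38848885  48.65433756]] [[387.83325761  40.54882304]]
machine near edge [ 0.76166269 -0.02416927  0.        ] [ 0.72335372 -0.10909371  0.        ] [ 0.67993333 -0.22067407  0.        ] [ 0.74312889 -0.28627825  0.3       ]
```

The measured tab is at about (0.431, 0.224, 0.172) and the raised grip at about (0.475, 0.010, 0.200). Both are consistent with the base corners and within reach. The bottle at (0.56, -0.24) is about 0.3 high, so I'll go over it high with the fingers shut.

carry_out(
  moves=[
    [50,50,35,0,0,0.14,0],
    [100,100,70,0,0,0.28,0],
    [150,150,100,0,0,0.42,0],
    [200,200,130,0,0,0.56,0],
    [230,240,150,0,0,0.7,0],
  ],
  squeeze=20,
)

```text
time_s: 0.6
tcp_pos: [0.3122, -0.4941, 0.3319]
eef_rot: [68.5, 90.0, 121.9]
contact_force: [1.0, -0.4, 0.2]
gripper_width: 0.0528
```

carry_out(
  moves=[
    [15,60,20,0,0,0.14,0],
    [30,110,20,0,0,0.28,0],
    [40,160,20,0,0,0.42,0],
    [45,210,20,0,0,0.56,0],
    [45,260,20,0,0,0.69,0],
  ],
)

```text
time_s: 1.1
tcp_pos: [0.3556, -0.2513, 0.3509]
eef_rot: [54.4, 90.0, 147.4]
contact_force: [1.2, 0.8, 0.4]
gripper_width: 0.0131
```

carry_out(
  moves=[
    [5,50,0,0,0,0,0],
    [5,100,0,0,0,0,0],
    [5,150,0,0,0,0,0],
    [5,200,0,0,0,0,0],
    [5,230,0,0,0,0,0],
  ],
)

```text
time_s: 1.6
tcp_pos: [0.3599, -0.0208, 0.3515]
eef_rot: [-43.4, 89.9, 49.4]
contact_force: [0.4, 0.2, -0.1]
gripper_width: 0.0004
```

carry_out(
  moves=[
    [15,45,0,0,0,0,0],
    [30,90,0,0,0,0,0],
    [45,135,-5,0,0,0,0],
    [60,180,-20,0,0,0,0],
    [72,225,-40,0,0,0,0],
  ],
)

```text
time_s: 2.1
tcp_pos: [0.433, 0.2035, 0.3117]
eef_rot: [-50.4, 89.9, 42.3]
contact_force: [1.2, -0.4, 0.4]
gripper_width: 0.0007
```

carry_out(
  moves=[
    [0,22,-20,0,0,0,0],
    [0,22,-55,0,0,0,0],
    [0,22,-85,0,0,0,0],
    [0,22,-100,0,0,0,0],
    [0,22,-100,0,0,0,0],
  ],
)

```text
time_s: 2.6
tcp_pos: [0.4312, 0.2221, 0.2091]
eef_rot: [129.9, 89.7, -137.4]
contact_force: [0.5, 0.3, 0.4]
gripper_width: 0.0006
```

Run:
```python
from h import *
s=r.get_state();print(s['tcp_pos'],s['contact_force'])
o=[]
for n,(x,y) in(("scene",(290,140)),("side",(290,140))):
    c=r.capture(n);cv2.imwrite(f"pics/{n}1.png",c);c=c[y:y+170,x:x+130]
    p=r.camera_params(n);q=proj(p,[s['tcp_pos'],(.431,.226,.172)]);print(n,q)
    c=cv2.resize(c,None,fx=3,fy=3,interpolation=cv2.INTER_CUBIC);o.append(c)
    cv2.circle(c,tuple(int(v) for v in (q[0]-[x,y])*3),3,(0,0,255),1);cv2.circle(c,tuple(int(v) for v in (q[1]-[x,y])*3),3,(0,255,0),1)
cv2.imwrite("pics/z1.png",cv2.convertScaleAbs(np.hstack(o),alpha=1.4,beta=20))
```

```text
[0.43120498 0.22214272 0.20914592] [0.46150234 0.28089693 0.4464151 ]
scene [[344.00672151 210.29144254]
 [341.79206184 228.75623255]]
side [[350.34989944 220.95613341]
 [348.6315316  239.99169787]]
```

View pics/z1.png

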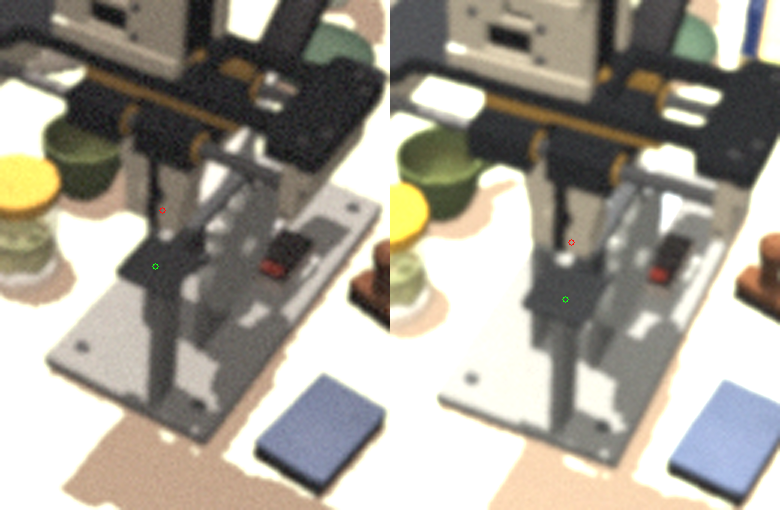

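The fingers stand directly over the tab (its centre is at crop (160,263) left and (565,297) right), as predicted. Now I'll press it.

carry_out(
  moves=[
    [0,1,-12,0,0,0,0],
    [0,1,-24,0,0,0,0],
    [0,1,-32,0,0,0,0],
    [0,1,-36,0,0,0,0],
    [0,2,-40,0,0,0,0],
  ],
)

```text
time_s: 3.2
tcp_pos: [0.4326, 0.2251, 0.1714]
eef_rot: [171.6, 90.0, -95.7]
contact_force: [-1.3, 0.9, 5.5]
gripper_width: 0.0006
```

carry_out(
  moves=[
    [0,0,-3,0,0,0,0],
    [0,1,-6,0,0,0,0],
    [0,1,-9,0,0,0,0],
    [0,2,-11,0,0,0,0],
    [0,2,-11,0,0,0,0],
  ],
)

```text
time_s: 3.7
tcp_pos: [0.4333, 0.2292, 0.1616]
eef_rot: [-34.0, 89.8, 58.7]
contact_force: [-2.4, 4.2, 4.4]
gripper_width: 0.0002
```

carry_out(
  moves=[
    [0,0,-2,0,0,0,0],
    [0,0,-4,0,0,0,0],
    [0,0,-6,0,0,0,0],
    [0,0,-6,0,0,0,0],
  ],
)

```text
time_s: 4.1
tcp_pos: [0.4337, 0.2302, 0.156]
eef_rot: [-33.7, 89.6, 59.1]
contact_force: [-2.6, 7.1, 5.5]
gripper_width: 0.0004
```

carry_out(
  moves=[
    [0,0,-2,0,0,0,0],
    [0,0,-4,0,0,0,0],
    [0,0,-4,0,0,0,0],
  ],
)

```text
time_s: 4.4
tcp_pos: [0.4342, 0.2305, 0.1544]
eef_rot: [-42.2, 89.6, 50.6]
contact_force: [-10.7, 5.5, 25.9]
gripper_width: 0.0005
```

The force jumped to 26 N after about 17 mm of travel, so this is the hard stop. Next I'll hold briefly, then go straight up.

carry_out(
  moves=[
    [0,0,0,0,0,0,0],
    [0,0,0,0,0,0,0],
    [0,0,5,0,0,0,0],
    [0,0,25,0,0,0,0],
    [0,0,65,0,0,0,0],
  ],
)

```text
time_s: 4.9
tcp_pos: [0.4311, 0.2261, 0.214]
eef_rot: [129.5, 89.7, -137.9]
contact_force: [0.4, 1.2, 0.3]
gripper_width: 0.0003
```

carry_out(
  moves=[
    [0,0,50,0,0,0,0],
    [0,-10,80,0,0,0,0],
    [10,-50,90,0,0,0,0],
    [25,-100,90,0,0,0,0],
    [35,-145,90,0,0,0,0],
  ],
)

```text
time_s: 5.4
tcp_pos: [0.468, 0.0811, 0.3064]
eef_rot: [-63.8, 89.9, 29.0]
contact_force: [0.4, 0.6, -0.7]
gripper_width: 0.0003
```

carry_out(
  moves=[
    [5,-40,0,0,0,0,0],
    [5,-75,0,0,0,0,0],
    [5,-75,-25,0,0,0,0],
    [5,-75,-40,0,0,0,0],
    [5,-75,-40,0,0,0,0],
  ],
)

```text
time_s: 5.9
tcp_pos: [0.4714, 0.0065, 0.2638]
eef_rot: [101.9, 89.8, -165.5]
contact_force: [1.0, 0.5, 0.0]
gripper_width: 0.0005
```

```bash
cat > look.py <<'E'
from h import *
import sys
def look(out,x,y,pts=[]):
    s=r.get_state();print(s['time_s'],s['tcp_pos'],s['contact_force'])
    o=[]
    for n in("scene","side"):
        c=r.capture(n);cv2.imwrite(f"pics/{n}_{out}.png",c);c=c[y:y+190,x:x+130]
        c=cv2.resize(c,None,fx=3,fy=3,interpolation=cv2.INTER_CUBIC);o.append(c)
        for q in proj(r.camera_params(n),[s['tcp_pos']]+pts): cv2.circle(c,tuple(int(v) for v in (q-[x,y])*3),3,(0,0,255),1)
    cv2.imwrite(f"pics/{out}.png",cv2.convertScaleAbs(np.hstack(o),alpha=1.4,beta=20))
look(sys.argv[1],int(sys.argv[2]),int(sys.argv[3]))
E
python3 look.py z2 298 110
```

```text
5.9 [0.47135145 0.00646632 0.26376613] [1.02929493 0.46138454 0.04786551]
```

View pics/z2.png

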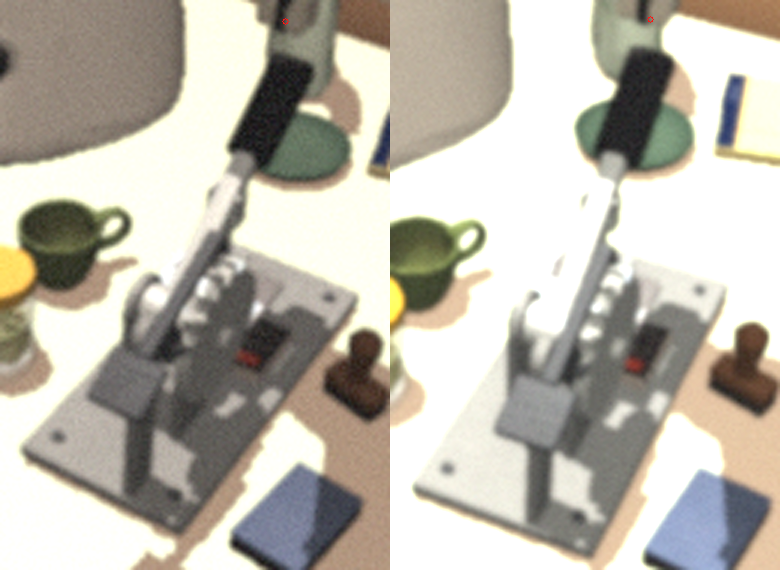

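The pawl stays tilted with the tab down (crop (127,385)), its nose clear of the wheel and the lever unmoved. Now I'll push the grip down along its arc.

carry_out(
  moves=[
    [4,0,-25,0,0,0,0],
    [4,0,-45,0,0,0,0],
    [4,-1,-56,0,0,0,0],
    [4,-3,-64,0,0,0,0],
    [4,-6,-72,0,0,0,0],
  ],
)

```text
time_s: 6.5
tcp_pos: [0.4779, 0.0014, 0.1952]
eef_rot: [-94.6, 89.8, -1.8]
contact_force: [-1.0, -0.4, 7.7]
gripper_width: 0.0004
```

carry_out(
  moves=[
    [0,-4,-8,0,0,0,0],
    [0,-8,-16,0,0,0,0],
    [1,-12,-24,0,0,0,0],
    [1,-15,-32,0,0,0,0],
    [1,-18,-40,0,0,0,0],
  ],
)

```text
time_s: 7.0
tcp_pos: [0.4793, -0.0172, 0.1555]
eef_rot: [-100.5, 89.8, -7.7]
contact_force: [-1.0, -1.6, 7.2]
gripper_width: 0.0003
```

Contact is steady at about 7 N, so I'll continue to the stop.

carry_out(
  moves=[
    [0,-3,-9,0,0,0,0],
    [0,-5,-18,0,0,0,0],
    [0,-7,-27,0,0,0,0],
    [0,-8,-35,0,0,0,0],
    [0,-9,-40,0,0,0,0],
  ],
)

```text
time_s: 7.5
tcp_pos: [0.4797, -0.0257, 0.1151]
eef_rot: [-92.0, 89.8, 0.7]
contact_force: [-0.2, 0.9, 6.7]
gripper_width: 0.0004
```

carry_out(
  moves=[
    [0,0,-2,0,0,0,0],
    [0,0,-4,0,0,0,0],
    [0,0,-5,0,0,0,0],
    [0,0,-5,0,0,0,0],
  ],
)

```text
time_s: 7.9
tcp_pos: [0.4799, -0.0258, 0.1129]
eef_rot: [-98.5, 89.7, -5.7]
contact_force: [-8.2, -0.5, 31.7]
gripper_width: 0.0009
```

It hit the hard stop at z = 0.113 with 32 N. I'll hold, retreat straight up and check.

carry_out(
  moves=[
    [0,0,0,0,0,0,0],
    [0,0,0,0,0,0,0],
    [0,0,0,0,0,0,0],
    [0,0,5,0,0,0,0],
    [0,0,25,0,0,0,0],
  ],
)

```text
time_s: 8.4
tcp_pos: [0.4768, -0.0259, 0.1334]
eef_rot: [95.3, 89.9, -172.0]
contact_force: [0.1, -1.0, 0.9]
gripper_width: 0.0002
```

carry_out(
  moves=[
    [0,0,45,0,0,0,0],
    [0,0,90,0,0,0,0],
    [0,0,130,0,0,0,0],
    [0,0,160,0,0,0,0],
    [0,0,160,0,0,0,0],
  ],
)

```text
time_s: 8.9
tcp_pos: [0.4798, -0.0256, 0.299]
eef_rot: [-82.7, 89.5, 10.1]
contact_force: [0.9, 0.1, 0.7]
gripper_width: -0.0
```

```bash
python3 look.py z3 298 120
```

```text
8.9 [ 0.47979415 -0.02556741  0.29900004] [0.87150485 0.09604538 0.70070909]
```

View pics/z3.png

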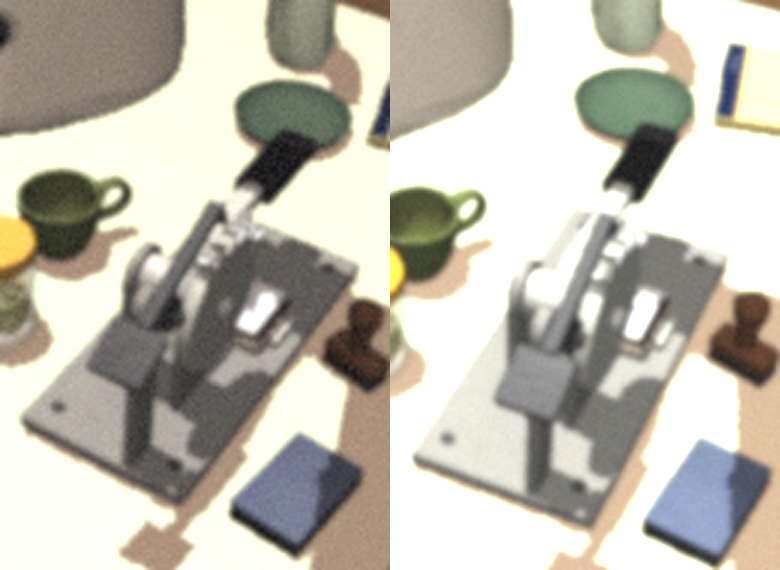

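The lever is down (grip at crop (275,167), plate over the cards), the pawl is still tilted free, and the bystanders look unmoved. I'll do a quick numeric check and hand in.

Run:
```python
from h import *
S=r.camera_params("scene")
print("grip full-down predicted crop px",(proj(S,[(.478,-.026,.113)])-[298,120])*3)
a=cv2.imread("pics/scene0.png");b=cv2.imread("pics/scene_z3.png")
for n,(x,y,w,h) in dict(jar=(278,190,34,44),mug=(303,175,40,32),stamp=(405,217,26,34),pad=(373,262,48,44)).items():
    f=lambda i:np.float32(cv2.cvtColor(i[y:y+h,x:x+w],cv2.COLOR_BGR2GRAY))
    print(n,"shift px",np.round(cv2.phaseCorrelate(f(a),f(b))[0],2))
print(r.get_state()['contact_force']); print(r.close_job())
```

```text
grip full-down predicted crop px [[276.45770592 158.51942973]]
jar shift px [-0.06  0.49]
mug shift px [-0.12  0.02]
stamp shift px [ 0.13 -0.4 ]
pad shift px [0.36 0.16]
[-0.28174043  0.15226369 -0.23540601]
the job is handed in; nothing more can be done
None
```

The pawl is pressed free, the lever is fully down on the cards, and the job is handed in at about 9 s. I used the shut fingertips only, and nothing was grasped.

- **Pawl:** I pressed the thumb tab about 17 mm, until it hit its hard stop at 26 N. The last picture shows it still tilted, clear of the teeth.
- **Lever:** I pushed the grip along its arc at about 7 N until it hit its stop at z = 0.113 m with 32 N, which matches the given height. It stayed down when I let go.
- **Bystanders:** The stamp, ink pad, jar and mug each shifted by at most 0.5 px between the first and last pictures.
- **At hand-in:** The arm stood clear at z ≈ 0.30 m, with contact force near zero.

**Disagreements:**
- The grip appears about 2 px lower in the last picture than I predicted. I put that down to calibration and to picking the point by eye.
- The scene and side cameras sit too close together to give good heights. Triangulated heights were 12 to 35 mm low, so I used the given heights and confirmed them by contact.

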